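Gauge the depth of a bored blank and lock the probe

ROBOT

A 6-joint arm with a two-finger parallel gripper is mounted at the origin on the work surface. World frame = base frame: x ahead of the robot, y to its left, z up, the work surface at z = 0. Lengths are in m, angles in rad, forces in N, time in s.
With the tool pointing down it reaches from about 0.35 to 0.925 m from the base axis. Payload 6.4 kg.
Tool frame: the origin (TCP) lies midway between the tips of the shut fingers; the grasp point (between the pads) lies 19 mm behind it (env.grasp_offset is the distance from the TCP to the grasp point, in m); x points along the fingers, z is the direction in which the jaws open and shut, and the axes are right-handed (so a half turn about x gives the same grasp; the last joint's range is limited). The gripper opens to 85 mm and grips with 20 to 120 N. Pads are 22 mm wide; open, the fingers measure 114 mm over their backs; the gripper's body (76 mm by 85 mm) begins 54 mm behind the grasp point. The pads swing forward as they close: fully open they stand 13 mm farther back than shut.
Start: joints at [1.096, 0.245, 1.558, -0, 1.339, -0.174], TCP at [0.193, 0.621, 0.231] pointing down, gripper open.
Joint ranges: [-3.13, 3.13], [-1.02, 2.26], [0.13, 2.54], [-0.95, 4.09], [0.21, 2.88], [-2.74, 2.74]. Speed limits (rad/s): [2.57, 2.57, 3.14, 3.14, 3.14, 3.14].

INTERFACE

Orientations are given as a unit quaternion [x, y, z, w].
In Python, from cell import env, cams gives the robot as it stands.
- The arm moves only by the tool jog_arm, never from a script. Its arguments are lists of equal length, an entry for each row: "jaw": the opening, from 0 (shut) to 1 (fully open); "travel": the shift along the tool's x, y, z in cm, a list of three; "roll": the turn about the tool's x in rad. In form: {"jaw": [jaw, ...], "travel": [[dx, dy, dz], ...], "roll": [roll, ...]}. A call has 1 to 20 rows; each row is the pose to reach, as a shift and turn from the pose commanded when the call began, along the tool's axes at that moment; what a row does not reach only later rows make up. A row lasts 1/8 s, in which the tool goes at most 62.5 mm and 10.7 degrees, less where a joint would pass 70% of its speed; a pose out of reach is approached as far as the arm can. A call with a gripper value outside its range is refused whole. The fingers move at their own pace and stop on an object; "squeeze" is the grip in N (left out, the last holds). Time passes only in rows, so rows that repeat a pose let the fingers close. It gives the time, the measured TCP pose, the force and the opening at its end, in the units of the state.
- env.read_state(): the state, without advancing time (a new reading comes with each control period).
- cams.snapshot(name): name is "scene" or "top" or "wrist"; returns a dict with "pixels" (384x512x3 uint8, red, green, blue), "depth" (384x512 float32, m along the optical axis (not along the pixel's ray), 0 where there is no reading), "fx", "fy", "cx", "cy" (pixels), "rvec" (rotation vector, rad) and "tvec" (3), from world to camera coordinates, as OpenCV has them; the wrist camera has in their place "T_tool_cam" (4x4, takes a point from camera to tool coordinates, whose origin is the TCP and whose axes are the tool frame's). Camera axes: x right, y down, z forward; pixel columns grow to the right and rows downward; lengths in m; the calibration is good to about 2 mm. A picture is of the moment at which its call begins: read the wrist's pose just before it.
- env.job_done(): hands the job in, once; it reports no verdict.
The state is a dict: "t": time; "joint_positions": joint angles; "qvel": joint speeds; "effort": joint torques, N m; "tool_pos": TCP position; "orientation": TCP orientation; "contact_force": force on the tool from outside, world axes, zero at the start; "moment": the same for the moment, N m; "grip_width": finger opening in m.
Only numpy, scipy, OpenCV 4.12 (cv2) and the standard library are available. Lean on these libraries where they do the work, as an engineer would, in place of code of your own. Each camera call takes 0.05 s, during which the arm holds its last target.

TASK

Slide the work stage by its black knob all the way home, so that the blank sits under the probe of the depth gauge. Then take the gauge by its black wing head, lower the probe into the bore until its sprung tip touches bottom and gives slightly, and, keeping it there, turn the head clockwise (seen from above) to its stop to lock the slide before letting go. Be gentle with the tip, never force it hard against the blank, and leave the other things on the bench where they are.

Things in the scene. Friction and masses are not known exactly. Their poses are not given: they have to be found in the camera images.
- stand: The fixed depth-gauge stand: a dark steel base plate 160 x 290 x 15 mm (x from -50 to +110 mm, y from -75 to +215 mm), a round column 34 mm across at x = +78 mm, and an aluminium bracket 42 mm wide (y), from x = -20 to +85 mm, z = 85 to 125 mm, through which the vertical probe slide runs. Column and bracket end at z = 125 mm; only the wing head stands higher. Its origin lies on the bench straight below the probe axis, z up; the stage slides along its y axis.
- stage (a joint): How far the work stage is from home, m: 0 = home against the stop, with the bore straight under the probe; it starts 0.05 to 0.085 out, towards +y of the stand. It moves along the stand's y axis only, drags with about 2 N of friction and stays where it is left. The stop is hard.
- stage_knob (a point): Centre of the stage's black upright cylindrical knob, 18 mm across, 28 mm tall (its top is 106 mm above the bench), on a thinner post at the outer (+y) end of the stage. At home it is 98 mm to the +y side of the probe axis. The z and x, y axes are those of the stand.
- blank_mouth (a point): Centre of the upper rim of the steel blank, a turned cylinder 44 mm across and 30 mm tall fixed on the stage, with an upright blind bore 14 mm across. The rim is 60 mm above the bench. The bottom of the bore lies 8 to 25 mm below the rim, differently each time, and is not measured: it must be felt.
- blank: The same blank (origin at the centre of its underside, 30 mm below the rim).
- quill: The vertical probe slide of the gauge with its contact tip. Origin: end of the unpressed tip, on the probe axis, 70 mm above the bench (10 mm over the blank's rim) when fully up; z up. It goes down 45 mm at most; the tip meets the bottom after about 18 to 35 mm. A spring draws it up with 3 to 4 N (plus 0.4 N friction) and, unless it is locked, takes it back to the top when let go.
- probe_end (a point): The contact tip, same point as the slide's origin: a steel pin 5 mm across with a round end, sprung in the slide; it gives up to 5 mm under 1.5 N per mm (this point does not show that), then is rigid. A proper setting presses it on the bottom with about 2 to 6 N (1 to 4 mm); above 15 N the blank is marred.
- head_centre (a point): Centre of the black wing head on top of the probe slide, a bar 38 mm long, 12 mm wide, 26 mm tall, to be gripped across its 12 mm width. Its x axis runs along the bar, z up. Fully up it is 203 mm above the bench and it goes down and up with the slide. It turns about the vertical probe axis.
- lock (a joint): Turn of the wing head, rad: 0 = free (bar along the stand's x axis), 1.3 = stop; grows clockwise seen from above. The brake bites from about 0.5 and holds fully near the stop, from about 1.1 on. Turning takes about 0.1 N m at first and up to about 0.6 N m near the stop (a grip of 60 N does it); it stays where it is left. Once locked and let go, the slide may settle up by about 1 mm.
- loupe: Bystander: black eye loupe, 34 mm across, 30 mm tall. Origin: centre of underside.
- spare_blank: Bystander: a second steel blank, standing loose on the bench, 44 mm across, 30 mm tall. Not to be gauged.
- screwdriver: Bystander: small metal screwdriver 120 mm long, lying.
- dish: Bystander: white parts dish 64 mm across, 18 mm tall.
- tweezers: Bystander: steel tweezers 120 mm long, lying.
- jar: Bystander: small glass jar with black cap, 40 mm across, 45 mm tall.

How it is judged:
By the outcome, as a careful person would: the job done as asked, in the order asked, and still so for the second after the job is handed in, with the robot touching nothing.
It also fails if it takes over 58 s, if anything falls off the work surface, if the arm or the gripper's body presses on something with over 40 N, if the wrist force passes 120 N, or if a joint passes its speed limit or range.

## Working session

There is one attempt and no reset: what is moved stays moved. The work goes in short steps, Python scripts to look and compute and a tool call to move; the robot and the scene stay as the last step left them, time stands still between calls to the robot, and variables do not carry over. Pictures are saved under pics/ and viewed, and the job is handed in when it is done.

Besides the shell and the picture viewer there is one more tool, called after "Call:" as name(argument=value, ...), one argument or row to a line, values as JSON. jog_arm: Moves the arm, as the interface text tells. Its arguments: {"type":"object","properties":{"jaw":{"type":"array","items":{"type":"number"}},"travel":{"type":"array","items":{"type":"array","items":{"type":"number"}}},"roll":{"type":"array","items":{"type":"number"}},"squeeze":{"type":"number"}},"required":["jaw","travel","roll"]}

```bash
ls; mkdir -p pics; cat > h.py <<'E'
import numpy as np,cv2
from scipy.spatial.transform import Rotation as R
from cell import env,cams
def snap(n,f=None):
    st=env.read_state(); s=cams.snapshot(n)
    if 'rvec' in s:
        Rm=cv2.Rodrigues(np.array(s['rvec'],float))[0]; t=np.array(s['tvec'],float).ravel()
        s['Rwc']=Rm.T; s['o']=-Rm.T@t
    else:
        T=np.array(s['T_tool_cam']); Rt=R.from_quat(st['orientation']).as_matrix()
        s['Rwc']=Rt@T[:3,:3]; s['o']=Rt@T[:3,3]+np.array(st['tool_pos'])
    if f: cv2.imwrite('pics/'+f,cv2.cvtColor(s['pixels'],cv2.COLOR_RGB2BGR))
    return s
def ray(s,u,v):
    d=s['Rwc']@np.array([(u-s['cx'])/s['fx'],(v-s['cy'])/s['fy'],1]); return s['o'],d
def onz(s,u,v,z):
    o,d=ray(s,u,v); return o+d*(z-o[2])/d[2]
def pts(s):
    v,u=np.mgrid[:384,:512]; D=s['depth']
    c=np.stack([(u-s['cx'])/s['fx']*D,(v-s['cy'])/s['fy']*D,D],-1)
    P=c@s['Rwc'].T+s['o']; P[D==0]=np.nan; return P
E
python3 - <<'E'
from h import *
print(env.read_state(),env.grasp_offset)
for n in('scene','top','wrist'):
    s=snap(n,n+'0.png'); print(n,s['o'],s['Rwc'][:,2])
    np.savez('/tmp/'+n+'0.npz',**s)
E
```

```text
pics
{'t': 0.0, 'joint_positions': array([ 1.09591374e+00,  2.45824484e-01,  1.55902732e+00,  1.63752412e-05,
        1.33871152e+00, -1.74107228e-01]), 'qvel': array([ 8.16158095e-04,  4.81087363e-04, -6.48341613e-05, -2.12312704e-04,
       -8.51257688e-04, -1.78191986e-03]), 'effort': array([ 2.24412623e-03, -4.29506063e+01, -3.26135695e+01,  2.02596374e-05,
        5.25544194e-03,  1.02249814e-06]), 'tool_pos': array([0.19230176, 0.6203102 , 0.23016652]), 'orientation': array([-0.41974936,  0.56989432,  0.4191397 ,  0.56864124]), 'contact_force': array([ 0.51604259, -0.67257868, -0.58569073]), 'moment': array([-0.05519294,  0.01072192,  0.03816406]), 'grip_width': 0.08577535016030317} 0.0187
scene [0.82522964 0.52540225 0.57684469] [-0.39722979 -0.69536361 -0.59889727]
top [0.41861062 0.02328777 0.90343894] [ 0.13221952 -0.00499254 -0.99120789]
wrist [0.11584953 0.64468977 0.37351916] [ 0.29859346 -0.09427124 -0.94971305]
```

View pics/scene0.png

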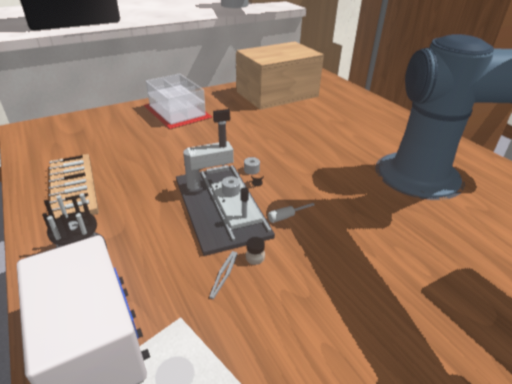

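View pics/top0.png

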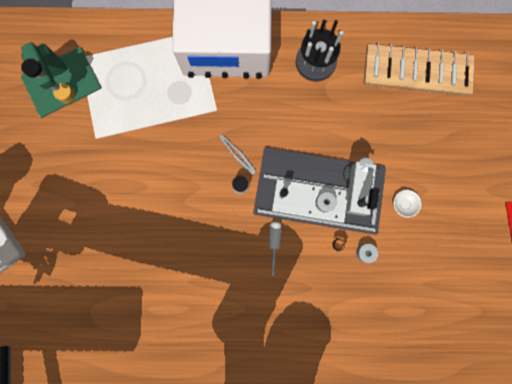

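View pics/wrist0.png

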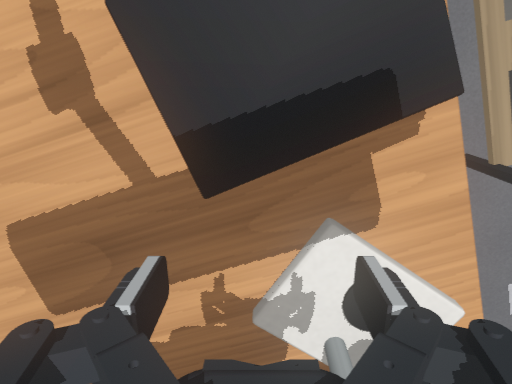

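The stand is near (320,190) in the top view and (225,195) in the scene view. I'll enlarge both and measure.

```bash
python3 - <<'E'
from h import *
s=dict(np.load('/tmp/top0.npz')); a=cv2.cvtColor(s['pixels'],cv2.COLOR_RGB2BGR)
cv2.imwrite('pics/topc.png',cv2.resize(a[130:270,220:430],None,fx=3.8,fy=3.8,interpolation=cv2.INTER_CUBIC))
b=cv2.cvtColor(np.load('/tmp/scene0.npz')['pixels'],cv2.COLOR_RGB2BGR)
cv2.imwrite('pics/scenec.png',cv2.resize(b[100:260,160:330],None,fx=3.7,fy=3.7,interpolation=cv2.INTER_CUBIC))
P=pts(s)
for u,v in((256,192),(300,190),(366,190),(374,198),(326,202),(284,190),(340,240),(365,180)): print(u,v,P[v,u].round(4))
# base corners
for u,v in((265,147),(385,165),(379,232),(255,212)): print(u,v,onz(s,u,v,.015).round(4))
E
```

```text
256 192 [5.34e-01 2.23e-02 5.00e-04]
300 190 [ 0.5363 -0.0781  0.0274]
366 190 [ 0.5249 -0.2014  0.1243]
374 198 [ 0.4981 -0.1891  0.2154]
326 202 [ 0.5078 -0.1345  0.043 ]
284 190 [ 0.5253 -0.0357  0.1062]
340 240 [ 0.4241 -0.1736  0.0007]
365 180 [ 0.5457 -0.2003  0.1227]
265 147 [0.639  0.0024 0.015 ]
385 165 [ 0.5994 -0.279   0.015 ]
379 232 [ 0.4431 -0.2601  0.015 ]
255 212 [0.4857 0.0241 0.015 ]
```

View pics/topc.png

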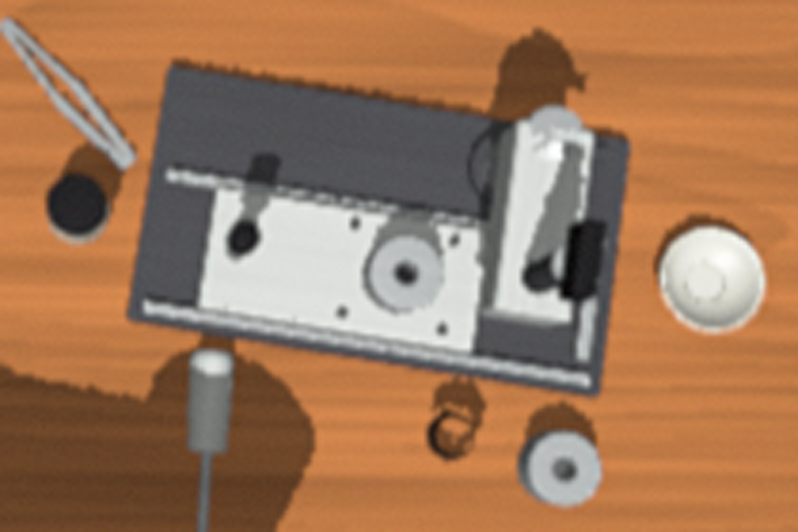

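View pics/scenec.png

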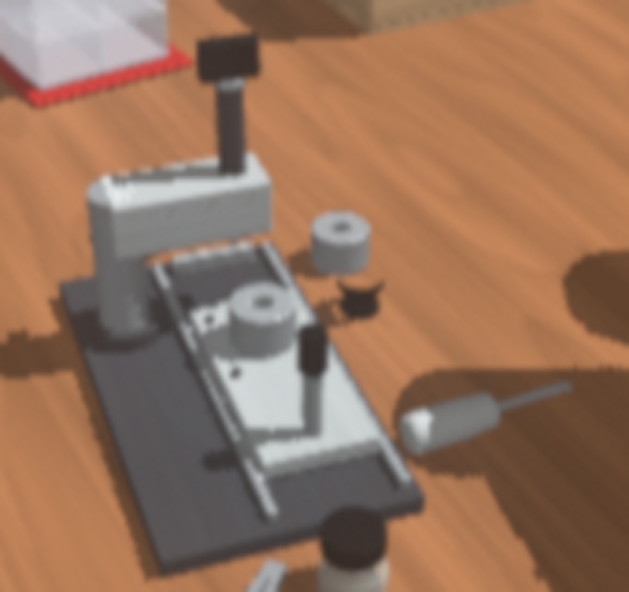

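```bash
cat >> h.py <<'E'
def fit2(A,B):
    A=np.array(A,float);B=np.array(B,float);a=A.mean(0);b=B.mean(0)
    U,S,V=np.linalg.svd((A-a).T@(B-b)); D=np.diag([1,np.linalg.det(V.T@U.T)]); Rm=V.T@D@U.T
    return Rm,b-Rm@a
E
python3 - <<'E'
from h import *
s=dict(np.load('/tmp/top0.npz'))
k=3.8
uv=[(175,62),(630,137),(598,394),(130,320)]
W=[onz(s,220+(u+.5)/k-.5,130+(v+.5)/k-.5,.015)[:2] for u,v in uv]
A=[(.110,.215),(.110,-.075),(-.05,-.075),(-.05,.215)]
Rm,t=fit2(A,W); print('R',Rm,'t',t,'yaw',np.arctan2(Rm[1,0],Rm[0,0]),'res',(np.array(A)@Rm.T+t-W))
P=pts(s)
def st(w): return Rm.T@(np.array(w)[:2]-t)
g=s['pixels'].max(-1)
for name,zr,box in(('head',(.2,.22),(350,170,400,220)),('knob',(.095,.112),(270,170,300,210)),('blank',(.055,.064),(310,180,345,220))):
    u0,v0,u1,v1=box; m=np.zeros(g.shape,bool); m[v0:v1,u0:u1]=1
    m&=(P[...,2]>zr[0])&(P[...,2]<zr[1]); q=P[m]; w=(np.nanmin(q,0)+np.nanmax(q,0))/2
    print(name,m.sum(),q.mean(0),w,'stand',st(q.mean(0)),st(w), 'rect',cv2.minAreaRect((q[:,:2]@Rm*1000).astype(np.float32)))
# from known geometry
print('wrist T',np.load('/tmp/wrist0.npz')['T_tool_cam'].round(3))
x=env.read_state(); print(R.from_quat(x['orientation']).as_matrix().round(3))
b=dict(np.load('/tmp/scene0.npz')); 
k=3.7
f=lambda u,v:(160+(u+.5)/k-.5,100+(v+.5)/k-.5)
for u,v,z in((228,48,.216),(313,335,.106),(264,302,.06)): 
    w=onz(b,*f(u,v),z); print(u,v,w,st(w))
E
```

```text
R [[ 0.98847718  0.15136995]
 [-0.15136995  0.98847718]] t [ 0.49997526 -0.19160924] yaw -0.151954043159385 res [[-0.00035217  0.00344544]
 [-0.00039799 -0.0024552 ]
 [-0.00087836 -0.00272578]
 [ 0.00162851  0.00173554]]
head 187 [ 0.49890334 -0.18823175  0.21368865] [ 0.49908841 -0.18998617  0.20975956] stand [-0.00157082  0.00317632] [-0.00112231  0.00147013] rect ((522.256591796875, -111.90064239501953), (12.610808372497559, 37.54104995727539), 88.07133483886719)
knob 60 [ 0.5227795  -0.03554593  0.10542129] [ 0.52342644 -0.03585297  0.10480352] stand [-0.00108183  0.1577169 ] [-0.00039586  0.15751132] rect ((521.9984130859375, 43.560630798339844), (16.266563415527344, 16.291324615478516), 53.973697662353516)
blank 276 [ 0.50794023 -0.13216977  0.06050525] [ 0.50767244 -0.13262677  0.05933128] stand [-0.00112416  0.05996022] [-0.00131968  0.05946795] rect ((521.9630126953125, -53.746299743652344), (42.49711608886719, 41.35371780395508), 74.85233306884766)
wrist T [[-0.    -0.313  0.95  -0.143]
 [ 0.    -0.95  -0.313  0.08 ]
 [ 1.     0.     0.     0.   ]
 [ 0.     0.     0.     1.   ]]
[[-0.001 -0.955  0.296]
 [-0.001  0.296  0.955]
 [-1.     0.    -0.001]]
228 48 [ 0.50610505 -0.17781702  0.216     ] [0.00397144 0.01456116]
313 335 [ 0.52657534 -0.03193784  0.106     ] [0.00212412 0.16185799]
264 302 [ 0.50837987 -0.13223065  0.06      ] [-0.00068037  0.05996659]
```

```bash
python3 - <<'E'
from h import *
for n in('top','wrist','scene'):
    s=dict(np.load(f'/tmp/{n}0.npz')); P=pts(s).reshape(-1,3); P=P[np.isfinite(P[:,0])]
    xs=np.arange(0,1,.1); ys=np.arange(-.4,1.,.1); print(n,'rows x0..0.9, cols y -.4...')
    for x in xs: print('%.1f'%x,[int(1000*np.max(q[:,2])) if len(q:=P[(abs(P[:,0]-x-.05)<.05)&(abs(P[:,1]-y-.05)<.05)]) else None for y in ys])
E
```

```text
top rows x0..0.9, cols y -.4...
0.0 [None, None, None, None, None, None, None, None, None, None, None, None, None, None]
0.1 [5, 6, 5, 6, 6, 5, 6, 5, 6, 38, None, None, None, None]
0.2 [5, 5, 6, 5, 5, 5, 5, 5, 6, 5, -2, None, None, None]
0.3 [5, 34, 5, 20, 5, 5, 5, 6, 5, 34, 1, None, None, None]
0.4 [21, 127, 218, 34, 24, 5, 6, 5, 5, 34, 20, None, None, None]
0.5 [21, 129, 219, 108, 50, 5, 4, 6, 6, 5, 4, None, None, None]
0.6 [5, 16, 18, 20, 18, 9, 5, 5, 5, 5, 4, None, None, None]
0.7 [24, 22, 4, 4, 5, 6, 6, 7, 166, 127, 4, None, None, None]
0.8 [33, 32, 136, 137, 140, 141, 138, 6, 127, 128, 5, None, None, None]
0.9 [5, 4, 78, 138, 141, 141, 136, 5, 4, 6, 5, None, None, None]
wrist rows x0..0.9, cols y -.4...
0.0 [None, None, None, None, None, None, None, 3, 3, 74, 74, 74, 73, None]
0.1 [None, None, None, None, None, None, 2, 3, 3, 318, 318, 74, 73, None]
0.2 [None, None, None, None, None, None, 3, 3, 3, 3, 311, 3, 3, None]
0.3 [None, None, None, None, None, 1, 2, 2, 3, 32, 37, 32, 3, None]
0.4 [None, None, None, None, None, None, None, 2, 2, 32, 94, 32, 31, None]
0.5 [None, None, No
[... 454 characters left out ...]
0.0 [1, 1, 8, 357, 357, 11, 1, 1, None, None, None, None, None, None]
0.1 [2, 1, 1, 293, 292, 2, 1, 1, None, None, None, None, None, None]
0.2 [2, 1, 1, 2, 1, 2, 2, 2, 2, None, None, None, None, None]
0.3 [1, 31, 1, 16, 2, 1, 2, 2, 2, None, None, None, None, None]
0.4 [1, 123, 215, 31, 22, 1, 3, 2, 1, None, None, None, None, None]
0.5 [2, 126, 215, 106, 46, 2, 2, 2, None, None, None, None, None, None]
0.6 [2, 27, 26, 16, 16, 7, 2, 1, None, None, None, None, None, None]
0.7 [21, 20, 3, 2, 2, 3, 4, None, None, None, None, None, None, None]
0.8 [30, 31, 135, 135, 138, 139, 138, None, None, None, None, None, None, None]
0.9 [3, 2, 90, 135, 139, 138, 137, None, None, None, None, None, None, None]
```

Call:
jog_arm(
  jaw=[1,1,1,1,1,1,1,1,1,1,1,1,0.8,0.7,0.7,0.7,0.7,0.7],
  travel=[
    [0,-1,-1],
    [0,-3,-3],
    [0,-6,-6.2],
    [0,-9.5,-9.8],
    [0,-13,-13.5],
    [0,-16.5,-17],
    [0,-20,-20.7],
    [0,-23.5,-24.3],
    [0,-27,-28],
    [0,-30.5,-31.6],
    [0,-34,-35.2],
    [0,-37.5,-38.8],
    [0,-41,-42.5],
    [0,-44.5,-46],
    [0,-47.5,-49.2],
    [0,-49.5,-51.5],
    [0,-51,-52.8],
    [0,-51,-52.8],
  ],
  roll=[0,0,-0.01,-0.02,-0.03,-0.04,-0.05,-0.06,-0.07,-0.08,-0.09,-0.1,-0.11,-0.12,-0.13,-0.14,-0.149,-0.149],
)

```text
t: 2.4
tool_pos: [0.5233, -0.0352, 0.2312]
orientation: [-0.46, 0.537, 0.46, 0.537]
contact_force: [-0.2, 0.3, 1.0]
grip_width: 0.0599
```

```bash
python3 - <<'E'
from h import *
x=env.read_state(); M=R.from_quat(x['orientation']).as_matrix(); print(M.round(3),x['joint_positions'],'yaw',np.arctan2(M[1,2],M[0,2]),x['tool_pos'])
s=snap('wrist','w1.png'); np.savez('/tmp/w1.npz',**s)
P=pts(s)
m=(P[...,2]>.098)&(P[...,2]<.112)&(abs(P[...,0]-.523)<.03)&(abs(P[...,1]+.036)<.03)
q=P[m]; print(m.sum(),q.mean(0),(q.min(0)+q.max(0))/2, np.argwhere(m).mean(0))
E
```

```text
[[-0.    -0.988  0.153]
 [ 0.     0.153  0.988]
 [-1.     0.     0.   ]] [-2.83688860e-01 -5.11112854e-02  1.87660224e+00  1.31678317e-04
  1.31650830e+00 -1.70123908e+00] yaw 1.417517030122138 [ 0.52327299 -0.03523972  0.2311783 ]
347 [ 0.52365274 -0.03570288  0.10588344] [ 0.52456311 -0.03583796  0.10333278] [185.7925072  259.92507205]
```

View pics/w1.png

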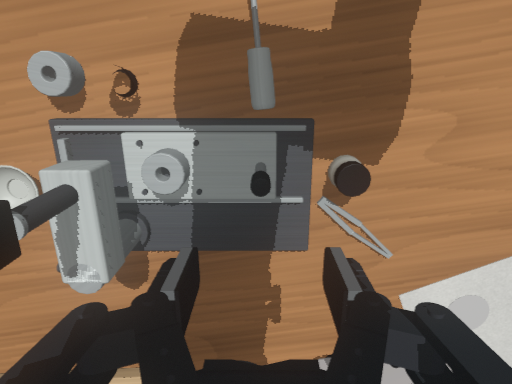

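Call:
jog_arm(
  jaw=[0.7,0.7,0.7,0.7,0.7,0.7,0.7,0.4,0,0,0,0,0],
  travel=[
    [1.5,0,0],
    [4.5,0,0],
    [8,0,0],
    [11.5,0,0],
    [14,0,0],
    [15.6,0,0],
    [15.6,0,0],
    [15.6,0,0],
    [15.6,0,0],
    [15.6,0,0],
    [15.6,0,0],
    [15.6,0,0],
    [15.6,0,0],
  ],
  roll=[0,0,0,0,0,0,0,0,0,0,0,0,0],
  squeeze=30,
)

```text
t: 4.08
tool_pos: [0.5241, -0.0348, 0.0765]
orientation: [-0.461, 0.536, 0.46, 0.537]
contact_force: [-2.4, -0.7, 5.3]
grip_width: 0.0171
```

Call:
jog_arm(
  jaw=[0,0,0,0,0,0,0,0,0,0],
  travel=[
    [0,0,-0.5],
    [0,0,-1.3],
    [0,0,-2.2],
    [0,0,-3.1],
    [0,0,-4],
    [0,0,-4.8],
    [0,0,-5.3],
    [0,0,-5.5],
    [0,0,-5.6],
    [0,0,-5.6],
  ],
  roll=[0,0,0,0,0,0,0,0,0,0],
)

```text
t: 5.32
tool_pos: [0.5156, -0.0901, 0.0765]
orientation: [-0.461, 0.536, 0.46, 0.537]
contact_force: [-1.6, -0.2, 6.2]
grip_width: 0.0171
```

Call:
jog_arm(
  jaw=[0,0,0,0,0],
  travel=[
    [0,0,-0.1],
    [0,0,-0.2],
    [0,0,-0.3],
    [0,0,-0.4],
    [0,0,-0.4],
  ],
  roll=[0,0,0,0,0],
)

```text
t: 5.95
tool_pos: [0.5151, -0.0935, 0.0765]
orientation: [-0.461, 0.536, 0.46, 0.537]
contact_force: [-0.1, 3.9, 6.9]
grip_width: 0.017
```

Call:
jog_arm(
  jaw=[0,0,0,0],
  travel=[
    [0,0,-0.05],
    [0,0,-0.1],
    [0,0,-0.15],
    [0,0,-0.15],
  ],
  roll=[0,0,0,0],
)

```text
t: 6.45
tool_pos: [0.515, -0.0935, 0.0765]
orientation: [-0.46, 0.535, 0.461, 0.538]
contact_force: [1.3, 9.4, 7.0]
grip_width: 0.0169
```

Call:
jog_arm(
  jaw=[0.6,0.6,0.6,0.6,0.6,0.6,0.6,0.6,0.6,0.6],
  travel=[
    [0,0,-0.15],
    [0,0,-0.15],
    [0,0,-0.15],
    [-1.5,0,-0.1],
    [-5,0,0],
    [-10,0,0],
    [-15,0,0],
    [-17,0,0],
    [-17.5,0,0],
    [-17.5,0,0],
  ],
  roll=[0,0,0,0,0,0,0,0,0,0],
)

```text
t: 7.7
tool_pos: [0.5137, -0.0953, 0.25]
orientation: [-0.46, 0.537, 0.461, 0.536]
contact_force: [-0.2, 0.9, -0.0]
grip_width: 0.0513
```

```bash
python3 - <<'E'
from h import *
x=env.read_state(); M=R.from_quat(x['orientation']).as_matrix(); tp=x['tool_pos']; print(x['t'],tp,M.round(3),x['contact_force'])
c,sn=np.cos(-.152),np.sin(-.152); Rm=np.array([[c,-sn],[sn,c]])
for n in('wrist','top','scene'):
    s=snap(n,n+'2.png'); P=pts(s)
    for nm,zr,ctr in(('head',(.206,.222),(.5,-.19)),('knob',(.098,.112),(.515,-.0935)),('blank',(.055,.065),(.5,-.19))):
        m=(P[...,2]>zr[0])&(P[...,2]<zr[1])&(np.hypot(P[...,0]-ctr[0],P[...,1]-ctr[1])<.035)
        if m.sum()<5: continue
        q=P[m]; rc=cv2.minAreaRect((q[:,:2]@Rm*1000).astype(np.float32)); print(n,nm,m.sum(),q.mean(0).round(4),'rect world',(Rm@np.array(rc[0])/1000).round(4),rc[1:], 'tool delta cm',(M.T@(np.r_[Rm@np.array(rc[0])/1000,zr[0]]-tp)*100).round(2))
E
```

```text
7.7 [ 0.51365244 -0.09526898  0.24999908] [[-0.    -0.988  0.151]
 [ 0.     0.151  0.988]
 [-1.     0.     0.   ]] [-0.18487514  0.87617831 -0.0297603 ]
wrist head 1613 [ 0.4994 -0.188   0.2147] rect world [ 0.5008 -0.19  ] ((13.146354675292969, 38.28595733642578), 88.62739562988281) tool delta cm [ 4.4  -0.16 -9.56]
wrist knob 300 [ 0.5148 -0.0934  0.106 ] rect world [ 0.5154 -0.0936] ((16.577327728271484, 16.853641510009766), 43.89659118652344) tool delta cm [15.2  -0.15  0.19]
wrist blank 339 [ 0.4939 -0.1791  0.0604] rect world [ 0.4951 -0.1815] ((43.59454345703125, 22.3583927154541), 43.38005447387695) tool delta cm [19.5   0.52 -8.8 ]
top head 96 [ 0.491  -0.1871  0.2144] rect world [ 0.4918 -0.1883] ((12.218585014343262, 22.19346046447754), 87.08289337158203) tool delta cm [ 4.4   0.75 -9.53]
top knob 11 [ 0.5114 -0.0987  0.1059] rect world [ 0.5118 -0.0992] ((3.78787899017334, 11.230130195617676), 75.16546630859375) tool delta cm [15.2   0.11 -0.42]
top blank 43 [ 0.4951 -0.1763  0.0598] rect world [ 0.4907 -0.1804] ((39.99376678466797, 15.944498062133789), 49.253509521484375) tool delta cm [19.5   0.97 -8.77]
scene head 97 [ 0.5024 -0.1866  0.2119] rect world [ 0.5016 -0.1898] ((14.665783882141113, 37.250274658203125), 86.91409301757812) tool delta cm [ 4.4  -0.24 -9.53]
scene knob 48 [ 0.5172 -0.0902  0.1034] rect world [ 0.5163 -0.092 ] ((16.946495056152344, 15.505805969238281), 71.55905151367188) tool delta cm [15.2  -0.22  0.37]
scene blank 140 [ 0.5027 -0.1864  0.0588] rect world [ 0.5019 -0.188 ] ((39.95957565307617, 42.420921325683594), 83.57328033447266) tool delta cm [19.5  -0.25 -9.35]
```

Call:
jog_arm(
  jaw=[0.6,0.6,0.6,0.6,0.6,0.6,0.6],
  travel=[
    [0,0,-1],
    [0,0,-3],
    [0,-0.1,-5.5],
    [0,-0.1,-7.8],
    [0,-0.1,-9.2],
    [0,-0.1,-9.6],
    [0,-0.1,-9.6],
  ],
  roll=[0,0,0,0,0,0,0],
)

```text
t: 8.72
tool_pos: [0.5004, -0.1903, 0.2501]
orientation: [-0.46, 0.536, 0.461, 0.537]
contact_force: [-0.2, 0.2, -0.5]
grip_width: 0.0516
```

```bash
python3 - <<'E'
from h import *
x=env.read_state();print(x['tool_pos'],x['joint_positions'],x['contact_force'])
snap('wrist','w3.png');snap('scene','s3.png')
b=cv2.imread('pics/s3.png'); cv2.imwrite('pics/s3c.png',cv2.resize(b[60:260,140:330],None,fx=3,fy=3))
E
```

```text
[ 0.50036432 -0.19029926  0.25013988] [-5.75425130e-01 -4.10928435e-02  1.83165303e+00  1.62616085e-04
  1.35141365e+00 -1.99434187e+00] [-0.21763881  0.19128994 -0.52403484]
```

View pics/w3.png

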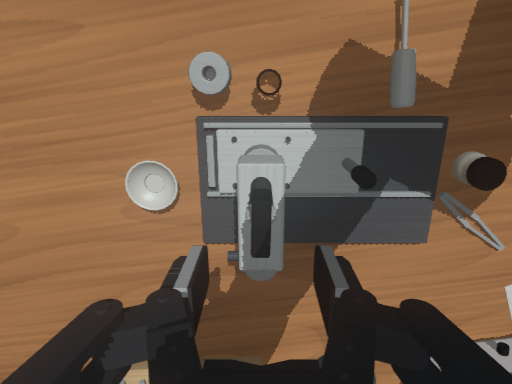

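View pics/s3c.png

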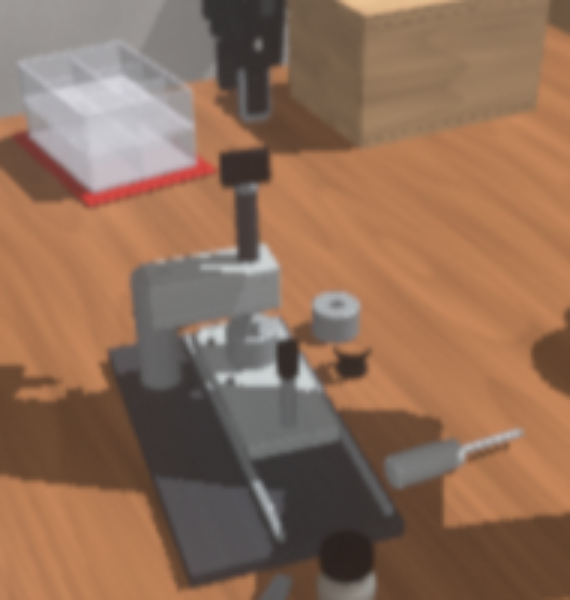

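Call:
jog_arm(
  jaw=[0.6,0.6,0.6,0.6,0.6,0.6,0.3,0,0,0,0,0],
  travel=[
    [0.8,0,0],
    [2.2,0,0],
    [4,0,0],
    [5.6,0,0],
    [6.6,0,0],
    [6.6,0,0],
    [6.6,0,0],
    [6.6,0,0],
    [6.6,0,0],
    [6.6,0,0],
    [6.6,0,0],
    [6.6,0,0],
  ],
  roll=[0,0,0,0,0,0,0,0,0,0,0,0],
  squeeze=70,
)

```text
t: 10.32
tool_pos: [0.5008, -0.1905, 0.1848]
orientation: [-0.461, 0.536, 0.46, 0.537]
contact_force: [0.5, 1.9, 4.4]
grip_width: 0.0114
```

Call:
jog_arm(
  jaw=[0,0,0,0,0,0,0,0],
  travel=[
    [0.2,0,0],
    [0.4,0,0],
    [0.6,0,0],
    [0.8,0,0],
    [1,0,0],
    [1.2,0,0],
    [1.2,0,0],
    [1.2,0,0],
  ],
  roll=[0,0,0,0,0,0,0,0],
)

```text
t: 11.32
tool_pos: [0.5007, -0.1905, 0.1724]
orientation: [-0.461, 0.536, 0.46, 0.537]
contact_force: [3.8, 0.2, 3.0]
grip_width: 0.0111
```

Call:
jog_arm(
  jaw=[0,0,0,0,0],
  travel=[
    [0.1,0,0],
    [0.2,0,0],
    [0.3,0,0],
    [0.3,0,0],
    [0.3,0,0],
  ],
  roll=[0,0,0,0,0],
)

```text
t: 11.95
tool_pos: [0.5007, -0.1905, 0.1694]
orientation: [-0.461, 0.536, 0.46, 0.537]
contact_force: [5.2, 1.3, 3.5]
grip_width: 0.0109
```

Call:
jog_arm(
  jaw=[0,0,0,0],
  travel=[
    [0.1,0,0],
    [0.2,0,0],
    [0.2,0,0],
    [0.2,0,0],
  ],
  roll=[0,0,0,0],
)

```text
t: 12.45
tool_pos: [0.5007, -0.1905, 0.1674]
orientation: [-0.461, 0.536, 0.46, 0.537]
contact_force: [5.4, 1.0, 2.7]
grip_width: 0.0105
```

```bash
python3 - <<'E'
from h import *
x=env.read_state();print(x['t'],x['tool_pos'],x['contact_force'],x['moment'],x['grip_width'])
snap('scene','s4.png')
b=cv2.imread('pics/s4.png'); cv2.imwrite('pics/s4c.png',cv2.resize(b[60:260,140:330],None,fx=3,fy=3))
snap('wrist','w4.png')
E
```

```text
12.45 [ 0.50067284 -0.19049513  0.16737033] [5.42704486 0.97855238 2.68361433] [ 0.15740756 -0.89133728 -0.1408625 ] 0.01052879719865744
```

View pics/s4c.png

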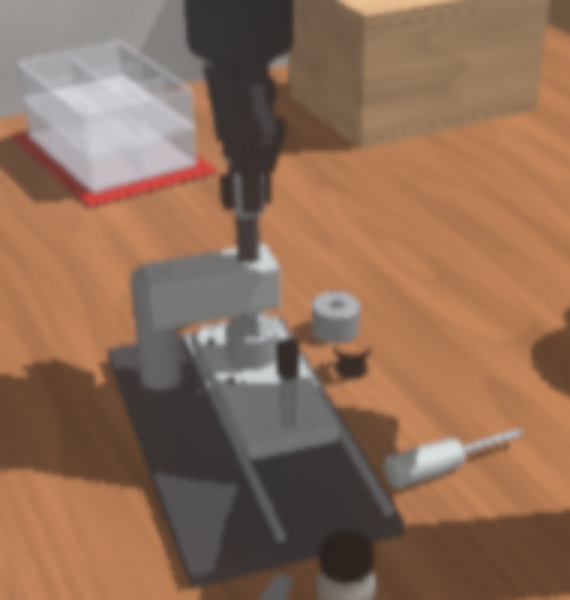

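View pics/w4.png

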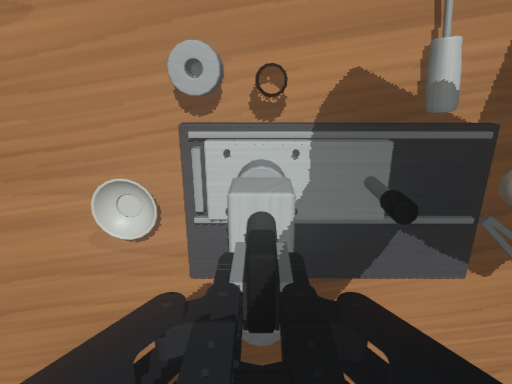

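Call:
jog_arm(
  jaw=[0,0,0,0],
  travel=[
    [0.1,0,0],
    [0.2,0,0],
    [0.2,0,0],
    [0.2,0,0],
  ],
  roll=[0,0,0,0],
)

```text
t: 13.05
tool_pos: [0.5007, -0.1905, 0.1654]
orientation: [-0.461, 0.536, 0.46, 0.537]
contact_force: [5.4, 1.1, 3.1]
grip_width: 0.011
```

Call:
jog_arm(
  jaw=[0,0,0],
  travel=[
    [0.1,0,0],
    [0.1,0,0],
    [0.1,0,0],
  ],
  roll=[0,0,0],
)

```text
t: 13.42
tool_pos: [0.5007, -0.1905, 0.1644]
orientation: [-0.461, 0.536, 0.46, 0.537]
contact_force: [6.0, 0.9, 4.0]
grip_width: 0.0111
```

Call:
jog_arm(
  jaw=[0,0,0],
  travel=[
    [0.1,0,0],
    [0.1,0,0],
    [0.1,0,0],
  ],
  roll=[0,0,0],
)

```text
t: 13.8
tool_pos: [0.5007, -0.1905, 0.1634]
orientation: [-0.461, 0.536, 0.46, 0.537]
contact_force: [5.8, -0.3, 3.7]
grip_width: 0.0109
```

Call:
jog_arm(
  jaw=[0,0,0],
  travel=[
    [0.1,0,0],
    [0.1,0,0],
    [0.1,0,0],
  ],
  roll=[0,0,0],
)

```text
t: 14.18
tool_pos: [0.5007, -0.1905, 0.1624]
orientation: [-0.461, 0.536, 0.46, 0.537]
contact_force: [4.7, 1.7, 2.9]
grip_width: 0.0111
```

Call:
jog_arm(
  jaw=[0,0,0],
  travel=[
    [0.1,0,0],
    [0.1,0,0],
    [0.1,0,0],
  ],
  roll=[0,0,0],
)

```text
t: 14.55
tool_pos: [0.5007, -0.1905, 0.1615]
orientation: [-0.461, 0.536, 0.46, 0.537]
contact_force: [5.1, 0.9, 4.6]
grip_width: 0.0107
```

Call:
jog_arm(
  jaw=[0,0,0],
  travel=[
    [0.1,0,0],
    [0.1,0,0],
    [0.1,0,0],
  ],
  roll=[0,0,0],
)

```text
t: 14.92
tool_pos: [0.5007, -0.1905, 0.1604]
orientation: [-0.461, 0.536, 0.46, 0.537]
contact_force: [5.2, 1.5, 4.0]
grip_width: 0.0109
```

Call:
jog_arm(
  jaw=[0,0,0],
  travel=[
    [0.1,0,0],
    [0.1,0,0],
    [0.1,0,0],
  ],
  roll=[0,0,0],
)

```text
t: 15.3
tool_pos: [0.5007, -0.1905, 0.1594]
orientation: [-0.461, 0.536, 0.46, 0.537]
contact_force: [4.2, 1.2, 4.1]
grip_width: 0.0109
```

Call:
jog_arm(
  jaw=[0,0,0],
  travel=[
    [0.1,0,0],
    [0.1,0,0],
    [0.1,0,0],
  ],
  roll=[0,0,0],
)

```text
t: 15.68
tool_pos: [0.5007, -0.1905, 0.1584]
orientation: [-0.461, 0.536, 0.46, 0.537]
contact_force: [4.8, 0.8, 3.4]
grip_width: 0.0112
```

Call:
jog_arm(
  jaw=[0,0,0],
  travel=[
    [0.1,0,0],
    [0.1,0,0],
    [0.1,0,0],
  ],
  roll=[0,0,0],
)

```text
t: 16.05
tool_pos: [0.5007, -0.1905, 0.1574]
orientation: [-0.461, 0.536, 0.46, 0.537]
contact_force: [5.0, 1.6, 2.9]
grip_width: 0.011
```

Call:
jog_arm(
  jaw=[0,0,0],
  travel=[
    [0.1,0,0],
    [0.1,0,0],
    [0.1,0,0],
  ],
  roll=[0,0,0],
)

```text
t: 16.42
tool_pos: [0.5007, -0.1905, 0.1565]
orientation: [-0.461, 0.536, 0.46, 0.537]
contact_force: [5.5, 1.0, 4.8]
grip_width: 0.0111
```

Call:
jog_arm(
  jaw=[0,0,0],
  travel=[
    [0.1,0,0],
    [0.1,0,0],
    [0.1,0,0],
  ],
  roll=[0,0,0],
)

```text
t: 16.8
tool_pos: [0.5007, -0.1905, 0.1557]
orientation: [-0.461, 0.536, 0.46, 0.537]
contact_force: [4.6, 2.1, 5.7]
grip_width: 0.0108
```

Call:
jog_arm(
  jaw=[0,0,0],
  travel=[
    [0.05,0,0],
    [0.05,0,0],
    [0.05,0,0],
  ],
  roll=[0,0,0],
)

```text
t: 17.18
tool_pos: [0.5007, -0.1905, 0.1554]
orientation: [-0.461, 0.536, 0.46, 0.537]
contact_force: [4.7, 1.6, 6.2]
grip_width: 0.0112
```

Call:
jog_arm(
  jaw=[0,0,0],
  travel=[
    [0.05,0,0],
    [0.1,0,0],
    [0.1,0,0],
  ],
  roll=[0,0,0],
)

```text
t: 17.55
tool_pos: [0.5007, -0.1905, 0.1545]
orientation: [-0.461, 0.536, 0.46, 0.537]
contact_force: [4.2, 1.7, 7.5]
grip_width: 0.0109
```

```bash
python3 - <<'E'
from h import *
for i in range(4):
    x=env.read_state(); print(x['t'],x['tool_pos'],x['contact_force']); cams.snapshot('top')
E
```

```text
17.55 [ 0.50074132 -0.19052634  0.15450743] [4.21606632 1.68810241 7.53882457]
17.6 [ 0.50074081 -0.19051485  0.15451868] [3.52689955 2.42849065 7.47268502]
17.65 [ 0.50074518 -0.19053185  0.15454228] [3.55667229 2.24998353 7.60856796]
17.7 [ 0.5007251  -0.19055159  0.15451991] [3.37336077 2.18926326 7.70036903]
```

Call:
jog_arm(
  jaw=[0,0,0,0,0,0,0,0,0,0,0,0,0,0,0],
  travel=[
    [0.04,0,0],
    [0.04,0,0],
    [0.04,0,0],
    [0.04,0,0],
    [0.04,0,0],
    [0.04,0,0],
    [0.04,0,0],
    [0.04,0,0],
    [0.04,0,0],
    [0.04,0,0],
    [0.04,0,0],
    [0.04,0,0],
    [0.04,0,0],
    [0.04,0,0],
    [0.04,0,0],
  ],
  roll=[0,0.1,0.2,0.3,0.4,0.5,0.6,0.7,0.8,0.9,1.0,1.1,1.2,1.25,1.25],
  squeeze=80,
)

```text
t: 19.62
tool_pos: [0.5009, -0.191, 0.1543]
orientation: [-0.062, 0.704, 0.06, 0.705]
contact_force: [2.9, 0.4, 7.6]
grip_width: 0.0107
```

```bash
python3 - <<'E'
from h import *
x=env.read_state(); M=R.from_quat(x['orientation']).as_matrix(); print(x['t'],x['tool_pos'],x['contact_force'],x['moment'],'turned',1.4175-np.arctan2(M[1,2],M[0,2]),x['grip_width'],x['joint_positions'])
E
```

```text
19.625 [ 0.50085286 -0.19101063  0.15427771] [2.92911317 0.43166869 7.57370489] [-0.17953182 -0.73548857  0.95843292] turned 1.2447560418287136 0.010709572125995014 [-0.5750698   0.06293269  1.91091141 -0.00204109  1.16568875 -0.74701093]
```

Call:
jog_arm(
  jaw=[0,0,0,0],
  travel=[
    [0,0,0],
    [0,0,0],
    [0,0,0],
    [0,0,0],
  ],
  roll=[0.04,0.07,0.07,0.07],
)

```text
t: 20.12
tool_pos: [0.5008, -0.1906, 0.154]
orientation: [-0.035, 0.706, 0.035, 0.707]
contact_force: [4.4, 0.8, 5.8]
grip_width: 0.0111
```

```bash
python3 - <<'E'
from h import *
x=env.read_state(); M=R.from_quat(x['orientation']).as_matrix(); print(x['t'],x['tool_pos'],x['contact_force'],x['moment'],'turned',1.4175-np.arctan2(M[1,2],M[0,2]),x['grip_width'])
s=snap('wrist','w5.png')
E
```

```text
20.125 [ 0.50083497 -0.19061963  0.15401816] [4.36560754 0.78882801 5.79847779] [ 0.53165546 -0.78837927  0.01358296] turned 1.3184969388384635 0.011073866842822699
```

View pics/w5.png

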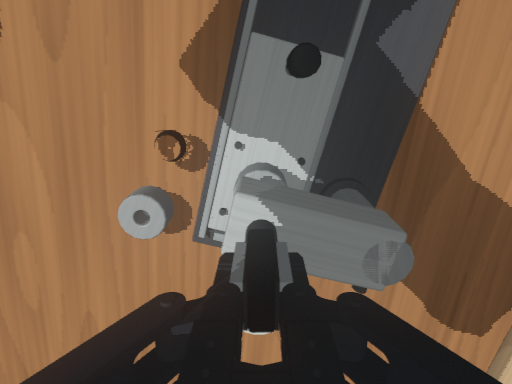

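Call:
jog_arm(
  jaw=[0,0],
  travel=[
    [0,0,0],
    [0,0,0],
  ],
  roll=[0,0],
)

```text
t: 20.42
tool_pos: [0.5008, -0.1908, 0.154]
orientation: [-0.036, 0.706, 0.035, 0.707]
contact_force: [4.1, -0.3, 6.3]
grip_width: 0.0107
```

```bash
cat > r.py <<'E'
from h import *
for i in range(2):
    x=env.read_state(); M=R.from_quat(x['orientation']).as_matrix(); print(x['t'],x['tool_pos'].round(4),x['contact_force'].round(2),x['moment'].round(3),'turned',1.4175-np.arctan2(M[1,2],M[0,2]),x['grip_width'])
    if i==0: s=snap('wrist')
P=pts(s);z=P[...,2]
m=(z>.155)&(z<.19)&(np.hypot(P[...,0]-.5,P[...,1]+.19)<.03)&(s['pixels'].max(-1)<60)
ys,xs=np.nonzero(m);print(m.sum(),xs.min(),xs.max(),ys.min(),ys.max())
c=cv2.cvtColor(s['pixels'],cv2.COLOR_RGB2BGR)[200:360,170:350]
import sys
cv2.imwrite('pics/'+sys.argv[1],cv2.resize(cv2.convertScaleAbs(c,alpha=2.5),None,fx=3.7,fy=3.7))
E
python3 r.py w6.png
```

```text
20.425 [ 0.5008 -0.1908  0.154 ] [ 4.07 -0.29  6.27] [ 0.358 -0.917  0.214] turned 1.3178422411760395 0.010732571751862369
20.475 [ 0.5008 -0.1908  0.154 ] [3.87 0.17 6.78] [ 0.325 -0.92   0.242] turned 1.3178046193960575 0.01086141864200176
3775 214 308 229 331
```

View pics/w6.png

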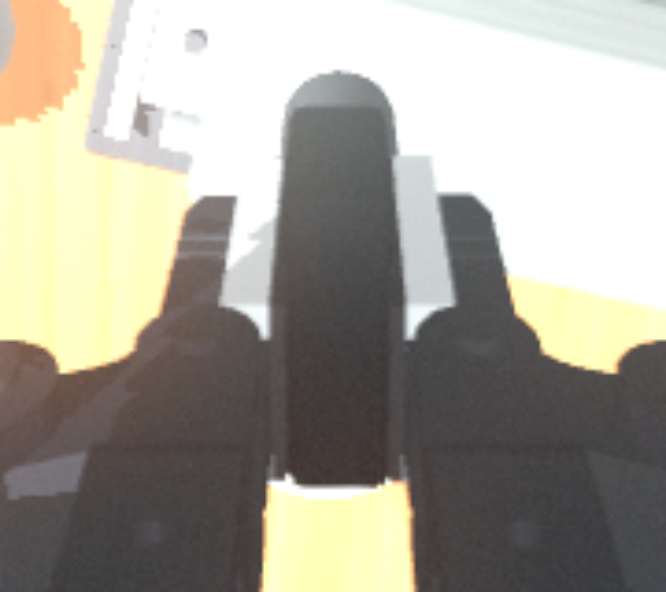

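Call:
jog_arm(
  jaw=[0,0,0],
  travel=[
    [0,0,0],
    [0,0,0],
    [0,0,0],
  ],
  roll=[0.03,0.05,0.05],
)

```text
t: 20.85
tool_pos: [0.5008, -0.1909, 0.154]
orientation: [-0.02, 0.707, 0.018, 0.707]
contact_force: [3.9, -0.0, 6.1]
grip_width: 0.0107
```

```bash
python3 r.py w7.png
```

```text
20.85 [ 0.5008 -0.1909  0.154 ] [ 3.9  -0.04  6.11] [ 0.211 -0.839  1.289] turned 1.3640095893743747 0.010714093598475267
20.9 [ 0.5008 -0.1909  0.154 ] [4.45 0.29 6.1 ] [ 0.312 -0.811  1.252] turned 1.3639803473464176 0.010663656077380528
3784 214 308 228 331
```

View pics/w7.png

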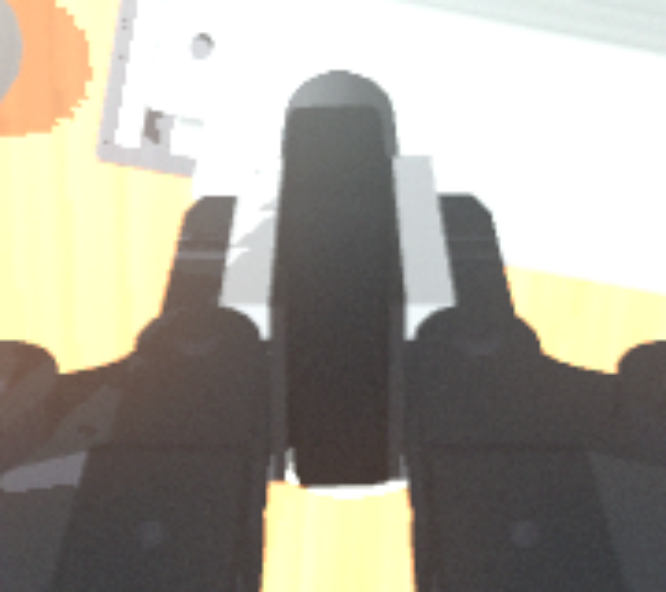

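Call:
jog_arm(
  jaw=[0,0,0.4,0.6,0.6,0.6,0.6,0.6,0.6,0.6,0.6],
  travel=[
    [0,0,0],
    [0,0,0],
    [0,0,0],
    [0,0,0],
    [0,0,0],
    [-1,0,0],
    [-3,0,0],
    [-6,0,0],
    [-9,0,0],
    [-10,0,0],
    [-10,0,0],
  ],
  roll=[-0.03,-0.045,-0.045,-0.045,-0.045,-0.045,-0.045,-0.045,-0.045,-0.045,-0.045],
)

```text
t: 22.28
tool_pos: [0.5005, -0.1905, 0.2538]
orientation: [-0.033, 0.706, 0.033, 0.707]
contact_force: [-0.7, 0.0, -0.3]
grip_width: 0.0514
```

```bash
python3 - <<'E'
from h import *
x=env.read_state(); M=R.from_quat(x['orientation']).as_matrix(); tp=x['tool_pos']; print(x['t'],tp,x['contact_force'],x['moment'])
for n in('wrist','top','scene'):
    s=snap(n,n+'9.png'); P=pts(s)
    for nm,zr,ctr in(('head',(.165,.23),(.5,-.19)),('knob',(.098,.112),(.515,-.0935))):
        m=(P[...,2]>zr[0])&(P[...,2]<zr[1])&(np.hypot(P[...,0]-ctr[0],P[...,1]-ctr[1])<.03)
        if m.sum()<5: continue
        q=P[m]; zt=np.percentile(q[:,2],80); q=q[abs(q[:,2]-zt)<.006]
        w=q[:,:2]-q[:,:2].mean(0); e,V=np.linalg.eigh(w.T@w); a=V[:,1]; ang=np.arctan2(a[1],a[0])
        print(n,nm,m.sum(),q.mean(0).round(4),'top z',np.median(q[:,2]),'bar ang',ang,'turn',(-.152-ang)%np.pi)
E
```

```text
22.275 [ 0.50054595 -0.19051782  0.25383258] [-0.69011125  0.0237167  -0.3479291 ] [ 0.00143566 -0.01257457 -0.03898962]
wrist head 961 [ 0.5008 -0.1887  0.1851] top z 0.18519133202324872 bar ang 1.670688559826888 turn 1.3189040937629053
wrist knob 372 [ 0.5155 -0.0936  0.1064] top z 0.10651426359498262 bar ang -2.842898973640863 turn 2.690898973640863
top head 90 [ 0.4988 -0.1806  0.1844] top z 0.18438360872186882 bar ang 1.8515954902262057 turn 1.1379971633635875
top knob 59 [ 0.514  -0.0929  0.1063] top z 0.10624370729976912 bar ang 2.5653813319002476 turn 0.42421132168954534
scene head 121 [ 0.5027 -0.1856  0.1824] top z 0.18298448800357509 bar ang 1.672624033991923 turn 1.3169686195978703
scene knob 46 [ 0.5168 -0.0905  0.1039] top z 0.1040053067614409 bar ang 1.8211730830677995 turn 1.1684195705219937
```

View pics/wrist9.png

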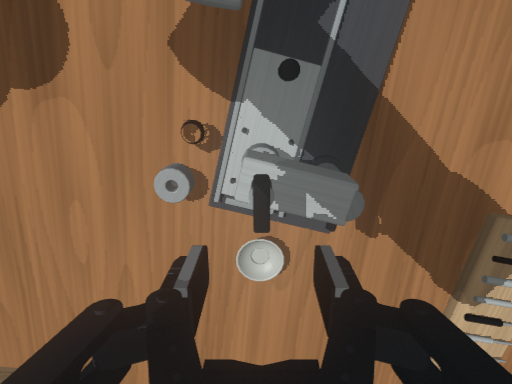

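View pics/scene9.png

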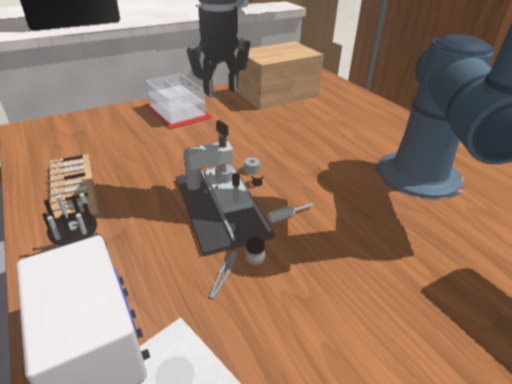

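```bash
python3 -c "
from cell import env
print(env.job_done(), env.read_state()['t'])"
```

```text
the job is handed in; nothing more can be done
the job is handed in; nothing more can be done
```

The stage is home, the probe is set on the bottom of the bore, and the slide is locked. I handed the job in just after 22 s of the 58 s allowed, with the gripper clear of everything.

- **Stage:** I slid it about 59 mm by the knob. It then stayed put under about 9 N, which I took as the stop. The last wrist view puts the knob about 98 mm from the probe axis, as it should be at home.
- **Probe:** I lowered it in 1 mm steps. It touched bottom about 28 mm below where I gripped the head. I then pressed it about 3 mm further, about 4 to 4.5 N on the tip. The vertical force reading never went above about 8 N, slide spring included.
- **Lock:** I turned the head clockwise to its stop. The torque rose to about 1.3 N m and the bar stopped following the grip. I eased off before letting go.
- **After release:** The head stayed down, about 29.6 mm below its top position. The wrist and scene views put the turn at about 1.32 rad. I estimate the slide settled about 1 mm, leaving roughly 2 mm (about 3 N) on the tip, but I did not measure that directly.
- **Other things on the bench:** They look unmoved in the final pictures.

**Checks that disagreed:** The top view gave a turn of 1.14 rad, from few pixels, with the gripper above the head. The torque reading also dropped briefly during the turn, so I turned a little further to be sure of the stop.

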